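# Load the curing cabinet and start it under its guard

## Task

Cure the freshly painted blanks: open the cabinet's blue door (pull it ajar, then press down the orange catch behind it through the gap while drawing the door wide open), stand every freshly painted blank (pink with a rose head, loose on the bench; the plain beige ones stay in their crate and on their board) upright on the door's swing-out tray and let go, then shut the door fully. Only then lift the red guard on the start box, flip the toggle beneath it to the left (on), and lower the guard again. Leave the paint jars and the glue bottle standing where they are.

Things in the scene. Friction and masses are not known exactly. Their poses are not given: they have to be found in the camera images.
- cabinet: small white bench-top curing cabinet, 240 deep (x) x 300 wide (y) x 190 tall; origin at the centre of its underside, its own -x axis points out of the front (towards the robot). Fixed. The front opening is closed by a blue door with an amber window. Behind the top of the opening a grey header strip (12 thick, lower edge 148 above the table) holds the catch
- door (a joint): blue door, upright, 294 wide, top edge 190 above the table, vertical hinge at its left (+y) side, opens towards the robot; rad, 0 shut, 1.75 wide open. Stays where it is left. Its hidden catch stops it at about 0.27, with a 55 mm gap at the free edge; on shutting, the catch cams down by itself (push with about 10 N near the free edge). The tray is fixed to its inner face
- door_hinge (a point): point on the door's hinge axis, 100 above the table; its frame turns with the door: +x points square into the cabinet from the door's inner face (which lies 2 mm to the -x side of the axis; outer face 16 mm), -y points along the door to its free edge at 292
- door_pull (a point): grip point of the steel pull, a vertical fin on the outer face near the door's free edge: 10 thick (along the door), sticking 44 out of the outer face, 45 tall from 115 to 160 above the table; the point is 140 above the table, 25 out of the face, 265 from the hinge axis; pinch it across its thickness from above
- catch (a joint): how far the orange catch is pressed down, m: 0 up, 0.014 fully down. It clears the header from about 0.010; spring force about 3 N at the start, 7 N at 0.010, 9 N fully down. It springs back up when let go
- catch_pad (a point): point to press, on top of the orange catch arm, which moves with the door: the arm sticks 92 square into the cabinet from the door, 22 wide, 210 from the hinge axis, top 142 above the table; a tooth stands on it from 70 inwards. The point is 30 inwards of the hinge axis. Hidden till the door is ajar: press it straight down through the gap, keep it down till the door is past 0.45 rad
- tray (a point): centre of the tray's floor (black mat, 65 above the table), frame as the door's: inside 132 along its x (square to the door) x 167 along its y (along the door), rim 14 above the floor, 4 thick. 96 inwards of the hinge axis, 107.5 along the door. With the door wide open the tray stands in front of the cabinet, free above
- start_box: grey start box of the cabinet, 100 (x) x 120 (y) x 60 tall, fixed; origin at the centre of its underside
- guard (a joint): red hinged guard flap over the toggle, hinged at its far (+x) edge, 98 above the table; rad, 0 lowered, pi/2 upright, 2.7 thrown right back. Stays at any angle it is left at. Plate 56 x 50, with 18 deep cheeks
- guard_hinge (a point): point on the guard's hinge axis, which runs along the start box's y, 38 behind the box's centre and 98 above the table; frame turns with the guard
- guard_grip (a point): grip point on the guard's red tab, a fin 10 thick (along the box's y), 16 tall, sticking 38 out beyond the plate's free edge; the point is 80 from the hinge axis; pinch it from above across its thickness; it pivots between the fingers as the flap swings
- switch (a joint): steel toggle under the guard, swings sideways along the start box's y; rad, 0 off (leaning 0.4 to the right, -y), 0.8 on (leaning 0.4 to the left, +y). Stays where it is left (about 1 N at the tip)
- switch_tip (a point): tip of the toggle bat, 9 thick, 30 long, pivoted 62 above the table, 5 mm in front (-x) of the start box's centre, tip about 90 above the table
- blank0: freshly painted turned toy blank (skittle shape): pink bulb 54 across up to 22 high narrowing to a neck 22 across at 46 to 52, rose head 28 across from 58 to 70, 78 tall in all, about 120 g; origin at the centre of its flat underside. Pick it by the head. May be absent
- blank1: freshly painted turned toy blank (skittle shape): pink bulb 54 across up to 22 high narrowing to a neck 22 across at 46 to 52, rose head 28 across from 58 to 70, 78 tall in all, about 120 g; origin at the centre of its flat underside. Pick it by the head. May be absent
- blank2: freshly painted turned toy blank (skittle shape): pink bulb 54 across up to 22 high narrowing to a neck 22 across at 46 to 52, rose head 28 across from 58 to 70, 78 tall in all, about 120 g; origin at the centre of its flat underside. Pick it by the head. May be absent
- blank3: freshly painted turned toy blank (skittle shape): pink bulb 54 across up to 22 high narrowing to a neck 22 across at 46 to 52, rose head 28 across from 58 to 70, 78 tall in all, about 120 g; origin at the centre of its flat underside. Pick it by the head. May be absent
- jar_green: dark green paint jar with green lid, 48 across, 75 tall, a bystander; origin at the centre of its underside
- jar_red: red paint jar with red lid, 48 across, 75 tall, a bystander; origin at the centre of its underside
- jar_blue: blue paint jar with green lid, 48 across, 75 tall, a bystander; origin at the centre of its underside
- jar_brown: brown paint jar with blue lid, 48 across, 75 tall, a bystander; origin at the centre of its underside
- jar_white: white paint jar, 52 across, 83 tall, a bystander; origin at the centre of its underside
- glue: white glue bottle, 40 across, 120 tall, a bystander; origin at the centre of its underside
Not all that is in view belongs to the job. What is shaped like the blank0 but purple or yellow is not meant. Of the things shaped like the start_box, the grey one is meant.

How it is judged:
By the outcome, as a careful person would: the job done as asked, in the order asked, and still so for the second after the job is handed in, with the robot touching nothing.
Of blank0, blank1, blank2, blank3 only 2 to 4 are there at a start; the rules pass over those that are not, and their reading is None.
At some moment in a run one of blank0, blank1, blank2, blank3 may be knocked a few centimetres aside while the robot is not near it.
It also fails if it takes over 210 s, if anything falls off the work surface, if the arm or the gripper's body presses on something with over 40 N, if the wrist force passes 120 N, or if a joint passes its speed limit or range.

## Robot

A 6-joint arm with a two-finger parallel gripper is mounted at the origin on the work surface. World frame = base frame: x ahead of the robot, y to its left, z up, the work surface at z = 0. Lengths are in m, angles in degrees, forces in N, time in s.
With the tool pointing down it reaches from about 0.35 to 0.875 m from the base axis. Payload 4.2 kg.
Tool frame: the origin (TCP) lies where the fingers leave the gripper's body, on its centre line; the fingertips stand 70 mm ahead of it and the grasp point (between the pads) lies 51 mm ahead of it; z points along the fingers, y is the direction in which the jaws open and shut (so a half turn about z gives the same grasp; the last joint's range is limited). The gripper opens to 87 mm and grips with 3 to 60 N. Pads are 19 mm wide; open, the fingers measure 117 mm over their backs; the gripper's body (75 mm by 190 mm) begins 51 mm behind the grasp point.
Start: joints at [85.348, 22.042, 0.453, 0, -68.411, -14.817], TCP at [0.208, 0.589, 0.292] pointing down, gripper open.
Joint ranges: [-179.83, 179.83], [-69.29, 118.12], [-61.27, 80.66], [-181.25, 117.63], [-171.15, -9.14], [-177.46, 177.46]. Speed limits (degrees/s): [159.86, 159.86, 180, 180, 180, 180].

## Interface

Orientations are given as a 3x3 rotation matrix whose columns are the frame's x, y, z axes.
In Python, from station import sense, capture, camera_model, finish_job gives the robot as it stands.
- The arm moves only by the shell command python3 -m inch 'ROWS'. ROWS is JSON, a list of rows, each an object with "hand": the closure, from 0 (fully open) to 1 (shut); "slide": the shift along the world's x, y, z in cm, a list of three; "yaw": the turn about the world's z in rad. A call has 1 to 10 rows; each row is the pose to reach, as a shift and turn from the pose commanded when the call began; what a row does not reach only later rows make up. A row lasts 1/8 s, in which the tool goes at most 62.5 mm and 10.7 degrees, less where a joint would pass 70% of its speed; a pose out of reach is approached as far as the arm can. A call with a gripper value outside its range is refused whole. The fingers move at their own pace and stop on an object; the grip force is fixed at half the most. Time passes only in rows, so rows that repeat a pose let the fingers close. It gives the time, the measured TCP pose, the force and the opening at its end, in the units of the state.
- sense(): the state, without advancing time (a new reading comes with each control period).
- capture(name): name is "side" or "top"; returns the picture (420x560x3 uint8, blue, green, red); there is no depth.
- camera_model(name): a dict with "mtx" (3x3 intrinsics, pixels), "xyz" and "orientation" of the camera in the world. Camera axes: x right, y up, looking along -z (the intrinsics and any distortion apply to the point x, -y, -z); pixel columns grow to the right and rows downward; lengths in m; the calibration is good to about 2 mm. A picture is of the moment at which its call begins. camera_model takes no time and is no camera call.
- finish_job(): hands the job in, once; it reports no verdict.
The state is a dict: "time_s": time; "joints": joint angles; "joint_velocities": joint speeds; "effort": joint torques, N m; "tcp_pos": TCP position; "ee_rot": TCP orientation; "wrist_force": force on the tool from outside, world axes, zero at the start; "moment": the same for the moment, N m; "gripper_width": opening from 0.0 (shut) to 1.0 (fully open).
Only numpy, scipy, OpenCV 4.12 (cv2) and the standard library are available. Lean on these libraries where they do the work, as an engineer would, in place of code of your own. Each camera call takes 0.05 s, during which the arm holds its last target. There are 200 camera calls.

## Working session

There is one attempt and no reset: what is moved stays moved. The work goes in short steps, Python scripts to look and compute and a shell command to move; the robot and the scene stay as the last step left them, time stands still between calls to the robot, and variables do not carry over. Pictures are saved under pics/ and viewed, about 12 in all and at most 16, crops included, and the job is handed in when it is done.

```bash
ls; mkdir -p pics; cat > h.py <<'E'
import numpy as np, cv2
from station import sense, capture, camera_model
def cam(n):
    m=camera_model(n); return np.array(m["mtx"]),np.array(m["xyz"]),np.array(m["orientation"]),m
def ray(n,u,v):
    K,c,R,m=cam(n)
    d=np.array(m.get("distortion",m.get("dist",[0,0,0,0,0])),float)
    p=cv2.undistortPoints(np.array([[[u,v]]],float),K,d)[0,0]
    return c,R@np.array([p[0],-p[1],-1.])
def onz(n,u,v,z):
    c,d=ray(n,u,v); return c+d*(z-c[2])/d[2]
def proj(n,P):
    K,c,R,m=cam(n); q=R.T@(np.array(P,float)-c); q=np.array([q[0],-q[1],-q[2]])
    d=np.array(m.get("distortion",m.get("dist",[0,0,0,0,0])),float)
    return cv2.projectPoints(q[None],np.zeros(3),np.zeros(3),K,d)[0][0,0]
def tri(u1,u2):
    a,d=ray("top",*u1); b,e=ray("side",*u2)
    d=d/np.linalg.norm(d);e=e/np.linalg.norm(e)
    s=np.linalg.lstsq(np.c_[d,-e],b-a,rcond=None)[0]
    p,q=a+s[0]*d,b+s[1]*e
    return (p+q)/2,np.linalg.norm(p-q)
E
python3 - <<'E'
from h import *
for n in("top","side"):
    cv2.imwrite(f"pics/{n}0.png",capture(n)); print(camera_model(n))
print(sense())
E
```

```text
pics
{'mtx': array([[473.86155395,   0.        , 278.67928761],
       [  0.        , 473.86155395, 209.98816259],
       [  0.        ,   0.        ,   1.        ]]), 'xyz': array([ 0.27226852, -0.01356066,  1.3715834 ]), 'orientation': array([[ 0.00728883,  0.98221962, -0.18759395],
       [-0.99989102,  0.00475035, -0.0139778 ],
       [-0.01283813,  0.18767539,  0.9821472 ]])}
{'mtx': array([[391.49178741,   0.        , 279.05694956],
       [  0.        , 391.49178741, 213.71681849],
       [  0.        ,   0.        ,   1.        ]]), 'xyz': array([0.47056577, 0.88823859, 0.93915987]), 'orientation': array([[-0.99754607,  0.04991104, -0.04909914],
       [-0.06994708, -0.68000648,  0.72986204],
       [ 0.00304044,  0.73150535,  0.68182892]])}
{'time_s': 0.1, 'joints': array([ 8.53472028e+01,  2.20886004e+01,  3.88328496e-01, -2.34829715e-02,
       -6.84089489e+01, -1.48159838e+01]), 'joint_velocities': array([ 0.05477217, -0.09362114,  0.22624778,  0.14243553, -0.03023791,
        0.05678964]), 'effort': array([-4.06642603e-04, -3.91690779e+01,  1.87932086e+01,  4.23189729e+00,
        1.34172957e-02, -7.50987556e-05]), 'tcp_pos': array([0.20816674, 0.58891157, 0.29125485]), 'ee_rot': array([[ 9.42772867e-01, -3.33435204e-01, -5.34470037e-04],
       [-3.33435611e-01, -9.42771022e-01, -1.86903744e-03],
       [ 1.19320016e-04,  1.94028913e-03, -9.99998111e-01]]), 'wrist_force': array([-0.45188637,  0.06958022, -0.71692129]), 'moment': array([0.01878867, 0.03420128, 0.05054017]), 'gripper_width': 1.0002389407185674}
```

View pics/top0.png

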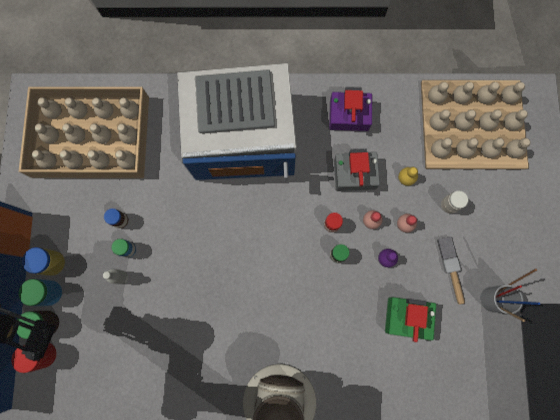

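View pics/side0.png

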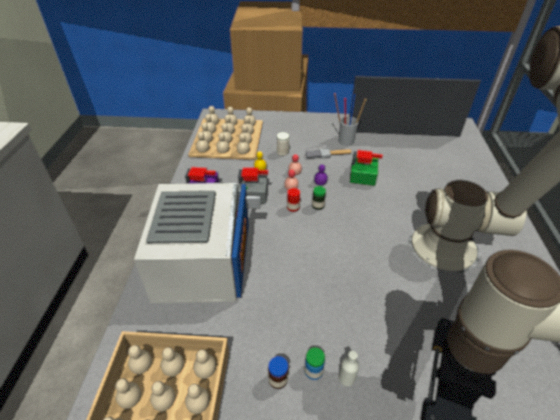

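Top: pink blanks at (374,219) and (408,223). Possible mix-ups are purple (388,258), yellow (410,176), red jar (334,222), and the beige blanks in the crate and on the board. The grey start box is at (357,170), with purple (350,110) and green (411,318) decoys. The cabinet is at (237,120). I'll check these in one crop and measure.

```bash
python3 - <<'E'
from h import *
im=capture("top"); s=capture("side")
c=cv2.resize(im[60:280,170:440],None,fx=2.9,fy=2.7,interpolation=cv2.INTER_CUBIC); cv2.imwrite("pics/crop1.png",c[:600,:800])
for n,I in(("top",im),("side",s)):
    h=cv2.cvtColor(I,cv2.COLOR_BGR2HSV)
    for nm,lo,hi in(("pink",(0,70,110),(9,170,255)),("red",(0,190,80),(9,255,255)),("red2",(172,150,80),(180,255,255)),("blue",(100,120,40),(125,255,255))):
        m=cv2.inRange(h,lo,hi); k,l,st,ce=cv2.connectedComponentsWithStats(m)
        print(n,nm,[(st[i].tolist(),ce[i].round(1).tolist()) for i in range(1,k) if st[i,4]>25])
E
```

```text
top pink [([364, 211, 16, 17, 175], [370.3, 219.6]), ([325, 212, 18, 11, 28], [334.4, 215.8]), ([398, 214, 16, 18, 184], [404.6, 222.9])]
top red []
top red2 []
top blue [([183, 153, 112, 26, 1518], [239.9, 163.4]), ([6, 204, 26, 12, 61], [17.2, 209.4]), ([104, 209, 17, 16, 208], [112.1, 216.2]), ([124, 242, 8, 14, 35], [128.7, 249.4]), ([11, 247, 39, 35, 655], [32.9, 261.5]), ([0, 255, 9, 14, 26], [2.5, 261.1]), ([1, 267, 13, 17, 67], [6.0, 274.9]), ([39, 280, 23, 26, 288], [52.0, 292.6]), ([0, 294, 9, 13, 32], [2.8, 300.3]), ([10, 299, 12, 15, 87], [16.9, 307.3]), ([497, 301, 43, 4, 77], [520.0, 302.4]), ([0, 360, 15, 53, 477], [6.4, 386.9])]
side pink [([356, 149, 27, 10, 57], [369.1, 152.6]), ([285, 154, 16, 51, 365], [292.9, 176.7]), ([188, 166, 28, 6, 38], [200.8, 168.2]), ([287, 207, 12, 5, 30], [292.5, 209.5])]
side red [([357, 151, 24, 12, 169], [365.4, 156.4]), ([189, 168, 25, 12, 177], [198.2, 172.9]), ([242, 168, 25, 13, 197], [251.5, 173.5]), ([288, 188, 11, 15, 142], [293.2, 195.4])]
side red2 [([190, 172, 26, 9, 40], [202.8, 176.5])]
side blue [([37, 0, 255, 119, 19753], [143.0, 53.9]), ([485, 0, 59, 131, 902], [514.3, 61.9]), ([542, 0, 18, 35, 269], [553.2, 17.1]), ([303, 28, 209, 95, 11389], [396.4, 60.3]), ([500, 74, 58, 58, 1960], [529.1, 109.9]), ([232, 184, 15, 113, 748], [238.5, 240.1]), ([269, 356, 19, 21, 321], [278.0, 366.1]), ([306, 363, 17, 10, 65], [313.7, 368.8])]
```

View pics/crop1.png

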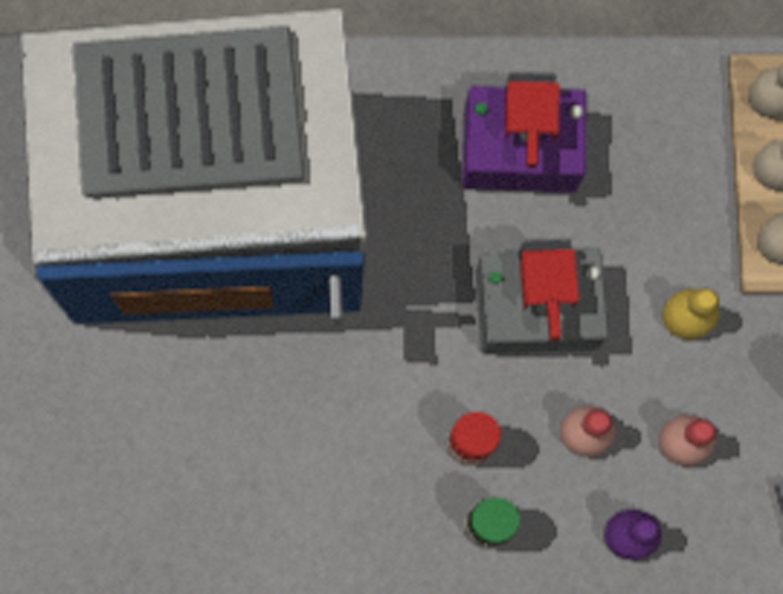

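```bash
python3 - <<'E'
from h import *
f=lambda u,v:(170+u/2.9,60+v/2.7)
for nm,u,v,z in(("roof BL",22,35,.19),("roof BR",342,10,.19),("roof FR",362,240,.19),("door L",38,267,.19),("door R",363,254,.19),("pull top near",335,277,.16),("pull bot",337,316,.115),
 ("boxtop FL",482,346,.06),("FR",605,340,.06),("BR",601,250,.06),("BL",480,256,.06),("guard BL",522,254,.1),("guard BR",575,250,.1),("FL",525,303,.1),("guard FR",578,300,.1),("tab tip",555,337,.09),
 ("head0",598,422,.072),("head1",701,432,.072),("base0",586,434,.022),("base1",685,442,.022),("redjar",475,435,.075),("greenjar",495,520,.075),("purple",645,530,.07),("yellow",706,302,.07)):
    print(nm,onz("top",*f(u,v),z)[:2].round(3))
import itertools
for u in((292,166),(292,182),(294,160),(296,157)): pass
E
```

```text
roof BL [0.873 0.278]
roof BR [ 0.9   -0.019]
roof FR [ 0.66  -0.038]
door L [0.632 0.253]
door R [ 0.646 -0.038]
pull top near [ 0.632 -0.014]
pull bot [ 0.604 -0.016]
boxtop FL [ 0.587 -0.158]
FR [ 0.594 -0.278]
BR [ 0.692 -0.277]
BL [ 0.685 -0.157]
guard BL [ 0.675 -0.193]
guard BR [ 0.679 -0.244]
FL [ 0.623 -0.195]
guard FR [ 0.626 -0.246]
tab tip [ 0.589 -0.224]
head0 [ 0.504 -0.266]
head1 [ 0.494 -0.364]
base0 [ 0.5   -0.264]
base1 [ 0.492 -0.361]
redjar [ 0.489 -0.148]
greenjar [ 0.402 -0.166]
purple [ 0.393 -0.307]
yellow [ 0.633 -0.376]
```

```bash
python3 -m inch '[{"hand":0.4,"slide":[6,-5,2],"yaw":0.1},{"hand":0.4,"slide":[10,-10,2],"yaw":0.2},{"hand":0.4,"slide":[13,-15,2],"yaw":0.3},{"hand":0.4,"slide":[17,-20,2],"yaw":0.41},{"hand":0.4,"slide":[20,-25,2],"yaw":0.41},{"hand":0.4,"slide":[23,-30,2],"yaw":0.41},{"hand":0.4,"slide":[25,-35,2],"yaw":0.41},{"hand":0.4,"slide":[27,-40,2],"yaw":0.41},{"hand":0.4,"slide":[29,-45,2],"yaw":0.41},{"hand":0.4,"slide":[30,-45,2],"yaw":0.41}]'
python3 - <<'E'
from h import *
psi=0.073
H=np.array([0.645,0.253])
R=np.array([[np.cos(psi),-np.sin(psi)],[np.sin(psi),np.cos(psi)]])
im=capture("top");s=capture("side")
def zoom(I,x0,y0,w,h,f): return cv2.resize(I[y0:y0+h,x0:x0+w],None,fx=f,fy=f,interpolation=cv2.INTER_CUBIC)
f=5
a=zoom(im,170,60,130,120,f)
pts=[(-.016,.002,.19),(-.016,-.292,.19),(-.016,-.265,.16),(-.06,-.265,.16),(-.06,-.265,.115),(-.016,-.292,.0)]
b=zoom(s,140,180,130,120,f)
for p in pts:
    w=[*(H+R@np.array(p[:2])),p[2]]
    for n,I,o in(("top",a,(170,60)),("side",b,(140,180))):
        q=(proj(n,w)-o+.5)*f
        cv2.circle(I,tuple(int(t) for t in q),3,(0,255,0),-1)
cv2.imwrite("pics/ov1.png",cv2.resize(np.hstack([a,b]),(800,369)))
E
```

```text
time_s: 1.45
tcp_pos: [0.5087, 0.1363, 0.3123]
ee_rot: [[0.998, 0.065, -0.0], [0.065, -0.998, -0.0], [-0.0, 0.0, -1.0]]
wrist_force: [0.4, -0.2, -0.6]
gripper_width: 0.6
```

View pics/ov1.png

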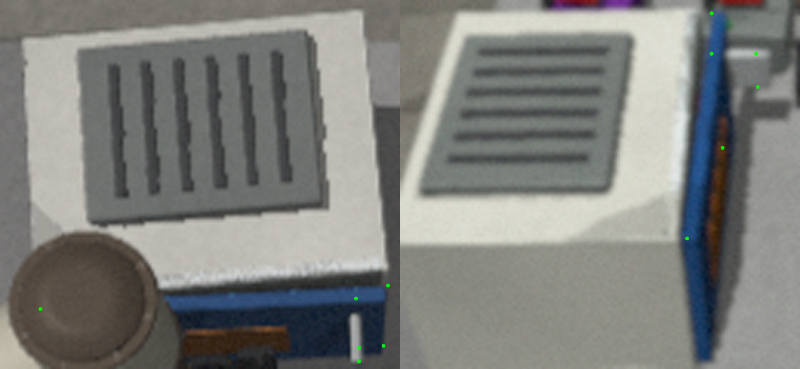

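Zoom: the door's free-edge top is at about (385,292) in the left crop and the fin at (355,340). The overlay is within about 5–10 mm, so I've corrected psi to about 0.052 and the hinge to about (0.642, 0.252). Going to the pull.

```bash
python3 -m inch '[{"hand":0.4,"slide":[3.5,-5,0],"yaw":0},{"hand":0.4,"slide":[7,-10,0],"yaw":0},{"hand":0.4,"slide":[10.4,-14.8,0],"yaw":0},{"hand":0.4,"slide":[10.4,-14.8,-4],"yaw":0},{"hand":0.4,"slide":[10.4,-14.8,-7],"yaw":0},{"hand":0.4,"slide":[10.4,-14.8,-7],"yaw":0}]'
python3 - <<'E'
from h import *
cv2.imwrite("pics/v5.png",np.hstack([cv2.resize(capture("top")[90:250,200:340],(400,457)),cv2.resize(capture("side")[110:270,200:340],(400,457))]))
E
```

```text
time_s: 2.3
tcp_pos: [0.611, -0.0077, 0.2394]
ee_rot: [[0.997, 0.071, -0.007], [0.071, -0.997, -0.001], [-0.007, 0.001, -1.0]]
wrist_force: [-0.7, 0.1, 0.7]
gripper_width: 0.602
```

View pics/v5.png

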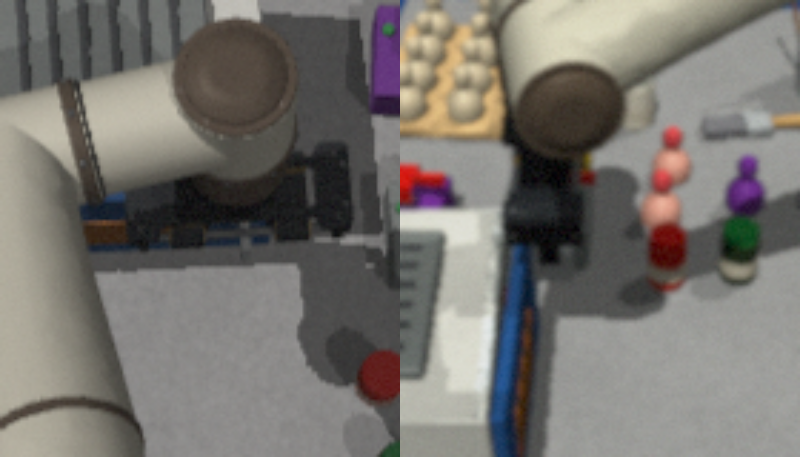

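Fingers straddle the fin (fingers at (185,228) and (293,222), fin at (248,230)). Descend and close.

```bash
python3 -m inch '[{"hand":0.4,"slide":[0,-0.3,-2],"yaw":0},{"hand":0.4,"slide":[0,-0.3,-4.2],"yaw":0},{"hand":0.4,"slide":[0,-0.3,-4.2],"yaw":0},{"hand":1,"slide":[0,-0.3,-4.2],"yaw":0},{"hand":1,"slide":[0,-0.3,-4.2],"yaw":0},{"hand":1,"slide":[0,-0.3,-4.2],"yaw":0},{"hand":1,"slide":[0,-0.3,-4.2],"yaw":0},{"hand":1,"slide":[0,-0.3,-4.2],"yaw":0}]'
```

```text
time_s: 3.4
tcp_pos: [0.6118, -0.0136, 0.2004]
ee_rot: [[0.998, 0.07, -0.002], [0.07, -0.998, -0.004], [-0.003, 0.004, -1.0]]
wrist_force: [0.3, -15.1, 0.5]
gripper_width: 0.118
```

```bash
python3 -m inch '[{"hand":1,"slide":[-1.3,0.0,0],"yaw":-0.05},{"hand":1,"slide":[-2.65,0.2,0],"yaw":-0.1},{"hand":1,"slide":[-4,0.5,0],"yaw":-0.15},{"hand":1,"slide":[-5.2,0.9,0],"yaw":-0.2},{"hand":1,"slide":[-6.5,1.3,0],"yaw":-0.25},{"hand":1,"slide":[-6.5,1.3,0],"yaw":-0.25}]'
```

```text
time_s: 4.15
tcp_pos: [0.5517, -0.0014, 0.2008]
ee_rot: [[0.984, -0.177, 0.012], [-0.177, -0.984, -0.004], [0.012, 0.002, -1.0]]
wrist_force: [16.6, -16.7, -11.6]
gripper_width: 0.112
```

```bash
python3 -m inch '[{"hand":0.5,"slide":[-6.0,1.3,0],"yaw":-0.0},{"hand":0.5,"slide":[0,0,0],"yaw":0},{"hand":0.5,"slide":[0,0,4],"yaw":0},{"hand":1,"slide":[0,0,9],"yaw":0},{"hand":1,"slide":[-6,0,12],"yaw":0},{"hand":1,"slide":[-12,-3,12],"yaw":0},{"hand":1,"slide":[-17,-6,12],"yaw":0},{"hand":1,"slide":[-17,-6,12],"yaw":0}]' >/dev/null; python3 -c "print()"
```

```text
(no output)
```

My first row had a stray slide in it (−6 cm while opening). I'll check the state and take a look.

```bash
python3 - <<'E'
from h import *
s=sense(); print(s["time_s"],s["tcp_pos"].round(4),s["wrist_force"].round(1),s["gripper_width"], s["ee_rot"].round(3).tolist())
cv2.imwrite("pics/v6.png",np.hstack([cv2.resize(capture("top")[90:250,170:310],(400,457)),cv2.resize(capture("side")[160:320,180:320],(400,457))]))
E
```

```text
5.15 [ 0.3738 -0.0601  0.3207] [0.2 0.3 0.2] 0.025416267221676517 [[0.984, -0.18, 0.001], [-0.18, -0.984, 0.001], [0.001, -0.001, -1.0]]
```

View pics/v6.png

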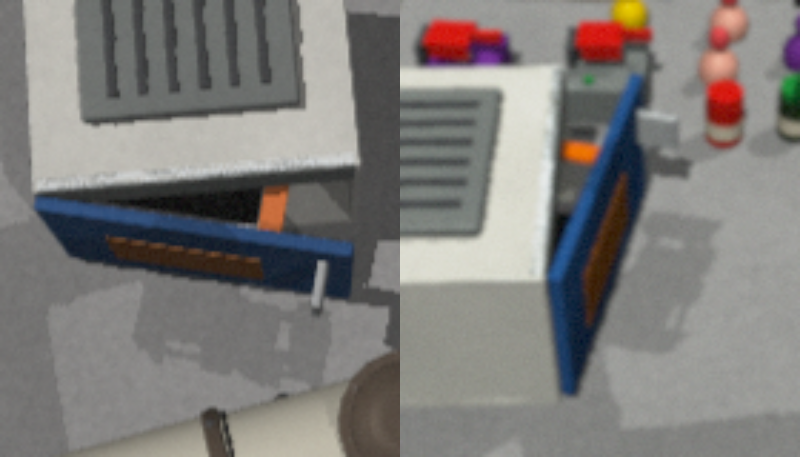

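Door ajar, nothing disturbed. The orange catch spans (275,187)–(270,230) in the left crop.

```bash
python3 - <<'E'
from h import *
f=lambda u,v:(170+u/2.857,90+v/2.857)
for nm,u,v,z in(("catch far",275,187,.142),("catch near L",259,229,.142),("near R",282,230,.142),("doorL",37,205,.19),("doorR",351,249,.19),("doorRin",351,240,.19),("finTip",320,308,.115),("roofR",357,165,.19),("roofL",36,192,.19)):
    print(nm,onz("top",*f(u,v),z)[:2].round(4))
E
```

```text
catch far [0.657  0.0386]
catch near L [0.6158 0.0532]
near R [0.6149 0.0315]
doorL [0.6242 0.2527]
doorR [ 0.5841 -0.0326]
doorRin [ 0.5925 -0.0326]
finTip [ 0.546  -0.0045]
roofR [ 0.6631 -0.0379]
roofL [0.6365 0.2542]
```

```bash
python3 -m inch '[{"hand":1,"slide":[5,2,0],"yaw":0.04},{"hand":1,"slide":[10,4,0],"yaw":0.04},{"hand":1,"slide":[15,6,0],"yaw":0.04},{"hand":1,"slide":[20,8,0],"yaw":0.04},{"hand":1,"slide":[25.3,9.9,0],"yaw":0.04},{"hand":1,"slide":[25.3,9.9,-4],"yaw":0.04},{"hand":1,"slide":[25.3,9.9,-7],"yaw":0.04},{"hand":1,"slide":[25.3,9.9,-9],"yaw":0.04},{"hand":1,"slide":[25.3,9.9,-10.5],"yaw":0.04},{"hand":1,"slide":[25.3,9.9,-10.5],"yaw":0.04}]'
python3 - <<'E'
from h import *
cv2.imwrite("pics/v7.png",np.hstack([cv2.resize(capture("top")[100:220,200:305],(400,457)),cv2.resize(capture("side")[160:280,200:305],(400,457))]))
E
```

```text
time_s: 6.5
tcp_pos: [0.6308, 0.0407, 0.2139]
ee_rot: [[0.99, -0.139, -0.002], [-0.139, -0.99, -0.001], [-0.002, 0.001, -1.0]]
wrist_force: [0.3, 1.0, 0.6]
gripper_width: 0.007
```

View pics/v7.png

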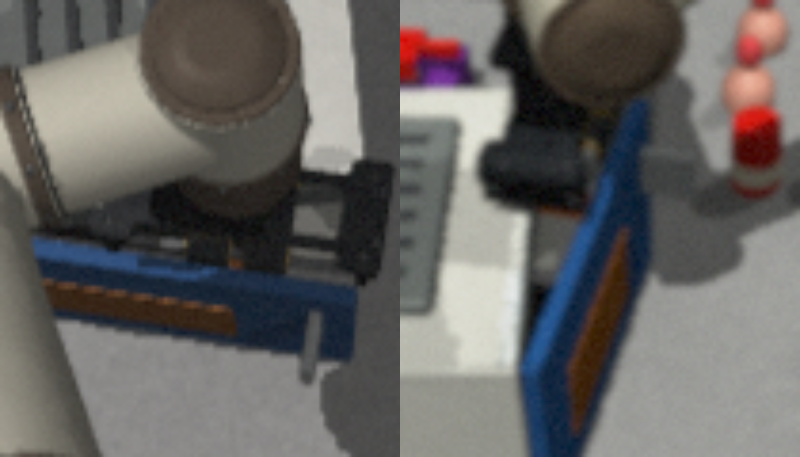

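```bash
python3 -m inch '[{"hand":1,"slide":[-0.3,0,-0.6],"yaw":0},{"hand":1,"slide":[-0.3,0,-1.2],"yaw":0},{"hand":1,"slide":[-0.3,0,-1.7],"yaw":0},{"hand":1,"slide":[-0.3,0,-1.7],"yaw":0}]'
```

```text
time_s: 7.1
tcp_pos: [0.6281, 0.0405, 0.2]
ee_rot: [[0.99, -0.139, 0.004], [-0.139, -0.99, 0.0], [0.003, -0.001, -1.0]]
wrist_force: [0.1, 1.3, 7.8]
gripper_width: 0.008
```

```bash
python3 - <<'E'
import numpy as np
H=np.array([.6397,.2485]);p0=np.array([.6281,.0405])
for a in list(np.arange(-.14,-.75,-.06))+list(np.arange(-.8,-1.75,-.1)):
    p=H+.006*np.array([np.cos(a),np.sin(a)])+.2076*np.array([np.sin(a),-np.cos(a)])
    print(round(a,2),((p-p0)*100).round(1),"yaw",round(a+.14,2))
E
```

```text
-0.14 [-1.1  0.2] yaw 0.0
-0.2 [-2.4  0.3] yaw -0.06
-0.26 [-3.6  0.6] yaw -0.12
-0.32 [-4.8  0.9] yaw -0.18
-0.38 [-6.   1.3] yaw -0.24
-0.44 [-7.1  1.8] yaw -0.3
-0.5 [-8.3  2.3] yaw -0.36
-0.56 [-9.4  2.9] yaw -0.42
-0.62 [-10.4   3.6] yaw -0.48
-0.68 [-11.4   4.3] yaw -0.54
-0.74 [-12.4   5.1] yaw -0.6
-0.8 [-13.3   5.9] yaw -0.66
-0.9 [-14.7   7.4] yaw -0.76
-1.0 [-16.    9.1] yaw -0.86
-1.1 [-17.1  10.8] yaw -0.96
-1.2 [-18.   12.7] yaw -1.06
-1.3 [-18.7  14.7] yaw -1.16
-1.4 [-19.2  16.7] yaw -1.26
-1.5 [-19.5  18.7] yaw -1.36
-1.6 [-19.6  20.8] yaw -1.46
-1.7 [-19.5  22.9] yaw -1.56
```

```bash
python3 -m inch '[{"hand":1,"slide":[-1.1,0.2,-0.1],"yaw":0},{"hand":1,"slide":[-2.4,0.3,-0.1],"yaw":-0.06},{"hand":1,"slide":[-3.6,0.6,-0.1],"yaw":-0.12},{"hand":1,"slide":[-4.8,0.9,-0.1],"yaw":-0.18},{"hand":1,"slide":[-6,1.3,-0.1],"yaw":-0.24},{"hand":1,"slide":[-7.1,1.8,-0.1],"yaw":-0.3},{"hand":1,"slide":[-8.3,2.3,-0.1],"yaw":-0.36},{"hand":1,"slide":[-9.4,2.9,-0.1],"yaw":-0.42},{"hand":1,"slide":[-10.4,3.6,-0.1],"yaw":-0.48},{"hand":1,"slide":[-10.4,3.6,-0.1],"yaw":-0.48}]'
```

```text
time_s: 8.35
tcp_pos: [0.5219, 0.0753, 0.1985]
ee_rot: [[0.814, -0.58, -0.002], [-0.58, -0.814, -0.002], [-0.0, 0.003, -1.0]]
wrist_force: [-2.9, -3.4, 8.4]
gripper_width: 0.007
```

```bash
python3 -m inch '[{"hand":1,"slide":[-1,0.7,0],"yaw":-0.06},{"hand":1,"slide":[-2,1.5,1],"yaw":-0.12},{"hand":1,"slide":[-2.9,2.3,2],"yaw":-0.18},{"hand":1,"slide":[-4.3,3.8,2],"yaw":-0.28},{"hand":1,"slide":[-5.6,5.5,2],"yaw":-0.38},{"hand":1,"slide":[-6.7,7.2,2],"yaw":-0.48},{"hand":1,"slide":[-7.6,9.1,2],"yaw":-0.58},{"hand":1,"slide":[-8.3,11.1,2],"yaw":-0.68},{"hand":1,"slide":[-8.8,13.1,2],"yaw":-0.78},{"hand":1,"slide":[-8.8,13.1,2],"yaw":-0.78}]'
python3 -m inch '[{"hand":1,"slide":[-0.3,2,0],"yaw":-0.1},{"hand":1,"slide":[-0.4,4.1,0],"yaw":-0.2},{"hand":1,"slide":[-0.3,6.2,0],"yaw":-0.3},{"hand":1,"slide":[-0.3,6.9,0],"yaw":-0.3},{"hand":1,"slide":[-0.3,6.9,0],"yaw":-0.3}]'
```

```text
time_s: 9.6
tcp_pos: [0.4348, 0.2078, 0.2171]
ee_rot: [[0.172, -0.985, -0.0], [-0.985, -0.172, -0.0], [-0.0, 0.0, -1.0]]
wrist_force: [-0.1, -0.2, 0.8]
gripper_width: 0.007
time_s: 10.22
tcp_pos: [0.431, 0.263, 0.2169]
ee_rot: [[-0.128, -0.992, -0.011], [-0.991, 0.128, -0.03], [0.031, 0.007, -1.0]]
wrist_force: [9.5, -37.7, 13.7]
gripper_width: 0.006
```

```bash
python3 -m inch '[{"hand":1,"slide":[0,-2,0],"yaw":0},{"hand":1,"slide":[0,-4,4],"yaw":0.1},{"hand":0.5,"slide":[0,-9,8],"yaw":0.28},{"hand":0.5,"slide":[0,-14,8],"yaw":0.46},{"hand":0.5,"slide":[0,-19,8],"yaw":0.64},{"hand":0.5,"slide":[0,-24,8],"yaw":0.82},{"hand":0.5,"slide":[0,-29,8],"yaw":1.0},{"hand":0.5,"slide":[0,-34,8],"yaw":1.18},{"hand":0.5,"slide":[0,-38,8],"yaw":1.36},{"hand":0.5,"slide":[0,-38,8],"yaw":1.5}]'
python3 - <<'E'
from h import *
cv2.imwrite("pics/v8.png",np.hstack([cv2.resize(capture("top")[60:270,150:450],(600,420))]))
s=capture("side"); cv2.imwrite("pics/s8.png",s)
E
```

```text
time_s: 11.48
tcp_pos: [0.4316, -0.1061, 0.297]
ee_rot: [[0.98, -0.197, -0.0], [-0.197, -0.98, 0.0], [-0.0, -0.0, -1.0]]
wrist_force: [-1.4, 0.2, -0.6]
gripper_width: 0.5
```

View pics/v8.png

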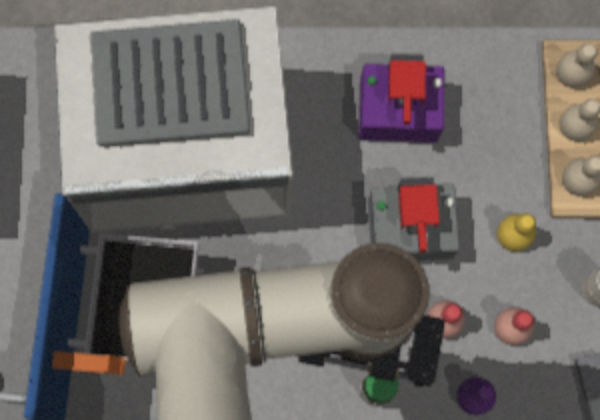

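Door wide open; tray mat between (105,238) and (197,243) and below. Blanks unmoved: heads (452,313) and (522,320) in this crop.

```bash
python3 - <<'E'
from h import *
f=lambda u,v:(150+u/2,60+v/2)
for nm,u,v,z in(("rim BR",197,242,.079),("rim BL",105,237,.079),("doortop hinge inner",68,197,.19),("doortop inner free",36,412,.19),("catch tip",125,365,.142),("head0",452,313,.072),("head1",522,320,.072)):
    print(nm,onz("top",*f(u,v),z)[:2].round(4))
H=np.array([.6397,.2485])
for a in(-1.65,-1.7):
  X=np.array([np.cos(a),np.sin(a)]);Y=np.array([-np.sin(a),np.cos(a)])
  print(a,"BR rim",(H+.162*X-.022*Y).round(4),"cen",(H+.096*X-.1075*Y).round(4),"pA",(H+.112*X-.150*Y).round(4),"pB",(H+.112*X-.080*Y).round(4), "catch tip",(H+.09*X-.21*Y).round(4))
E
```

```text
rim BR [0.6018 0.0903]
rim BL [0.6085 0.2203]
doortop hinge inner [0.633  0.2504]
doortop inner free [0.3546 0.2779]
catch tip [0.4198 0.1762]
head0 [ 0.5034 -0.2655]
head1 [ 0.494 -0.362]
-1.65 BR rim [0.605  0.0887] cen [0.5249 0.1613] pA [0.4813 0.1487] pB [0.5511 0.1432] catch tip [0.4232 0.1754]
-1.7 BR rim [0.597  0.0907] cen [0.5207 0.1672] pA [0.4765 0.1568] pB [0.5459 0.1477] catch tip [0.4199 0.1863]
```

```bash
python3 -m inch '[{"hand":0.5,"slide":[2.4,-5.3,0],"yaw":0},{"hand":0.5,"slide":[4.8,-10.6,0],"yaw":0},{"hand":0.5,"slide":[7.2,-15.9,0],"yaw":0},{"hand":0.5,"slide":[7.2,-15.9,-5],"yaw":0},{"hand":0.5,"slide":[7.2,-15.9,-10],"yaw":0},{"hand":0.5,"slide":[7.2,-15.9,-10],"yaw":0}]'
python3 - <<'E'
from h import *
cv2.imwrite("pics/v9.png",np.hstack([cv2.resize(capture("top")[160:280,300:440],(400,343)),cv2.resize(capture("side")[100:220,220:360],(400,343))]))
E
```

```text
time_s: 12.32
tcp_pos: [0.5021, -0.2618, 0.1934]
ee_rot: [[0.979, -0.202, -0.009], [-0.202, -0.979, 0.003], [-0.01, -0.001, -1.0]]
wrist_force: [-0.0, 0.2, -0.2]
gripper_width: 0.498
```

View pics/v9.png

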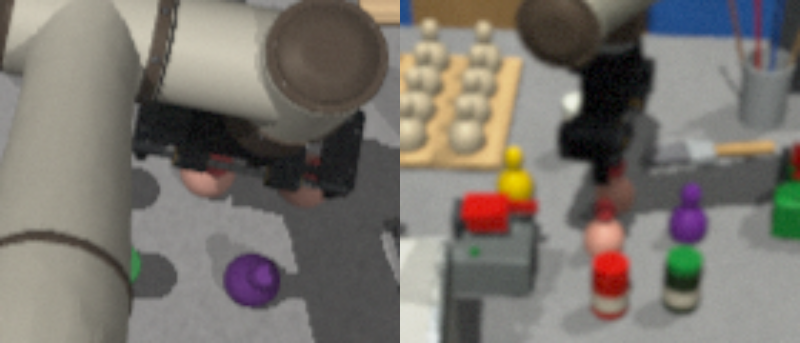

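Fingers are over the near blank in both views. Descend and grip.

```bash
python3 -m inch '[{"hand":0.5,"slide":[0,0,-3],"yaw":0},{"hand":0.5,"slide":[0,0,-6],"yaw":0},{"hand":0.5,"slide":[0,0,-8.2],"yaw":0},{"hand":0.5,"slide":[0,0,-8.2],"yaw":0},{"hand":1,"slide":[0,0,-8.2],"yaw":0},{"hand":1,"slide":[0,0,-8.2],"yaw":0},{"hand":1,"slide":[0,0,-8.2],"yaw":0},{"hand":1,"slide":[0,0,-8.2],"yaw":0},{"hand":1,"slide":[0,0,-3],"yaw":0},{"hand":1,"slide":[0,0,3],"yaw":0}]'
```

```text
time_s: 13.68
tcp_pos: [0.5032, -0.2623, 0.2269]
ee_rot: [[0.98, -0.2, -0.004], [-0.2, -0.98, 0.002], [-0.005, -0.001, -1.0]]
wrist_force: [1.2, -0.8, -0.4]
gripper_width: 0.305
```

```bash
python3 -m inch '[{"hand":1,"slide":[0,3,2],"yaw":0},{"hand":1,"slide":[0,7,4],"yaw":0},{"hand":1,"slide":[0.5,12,4],"yaw":0},{"hand":1,"slide":[1,17,4],"yaw":0},{"hand":1,"slide":[1.5,22,4],"yaw":0.1},{"hand":1,"slide":[2.5,27,4],"yaw":0.1},{"hand":1,"slide":[3.5,32,4],"yaw":0.1},{"hand":1,"slide":[4.2,37,4],"yaw":0.1},{"hand":1,"slide":[4.6,40.9,4],"yaw":0.1},{"hand":1,"slide":[4.6,40.9,4],"yaw":0.1}]'
python3 - <<'E'
from h import *
s=sense();print(s["wrist_force"],s["tcp_pos"])
cv2.imwrite("pics/v10.png",np.hstack([cv2.resize(capture("top")[150:290,180:320],(400,400)),cv2.resize(capture("side")[160:300,180:320],(400,400))]))
E
```

```text
time_s: 14.92
tcp_pos: [0.5499, 0.1486, 0.2662]
ee_rot: [[0.995, -0.098, -0.002], [-0.098, -0.995, 0.0], [-0.002, 0.0, -1.0]]
wrist_force: [-0.3, -0.1, -0.7]
gripper_width: 0.307
[-0.32006386 -0.10335646 -0.70140247] [0.54992963 0.14864358 0.26624624]
```

View pics/v10.png

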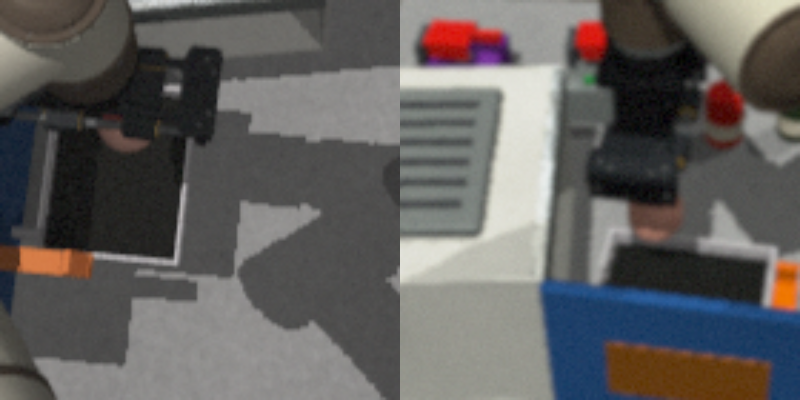

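Blank is held and over the tray. Lower it.

```bash
python3 -m inch '[{"hand":1,"slide":[0,-0.2,-4],"yaw":0},{"hand":1,"slide":[0,-0.2,-7],"yaw":0},{"hand":1,"slide":[0,-0.2,-8],"yaw":0},{"hand":1,"slide":[0,-0.2,-8.3],"yaw":0},{"hand":1,"slide":[0,-0.2,-8.5],"yaw":0},{"hand":1,"slide":[0,-0.2,-8.5],"yaw":0}]'
```

```text
time_s: 15.78
tcp_pos: [0.5507, 0.1444, 0.1832]
ee_rot: [[0.995, -0.101, 0.002], [-0.101, -0.995, 0.001], [0.002, -0.001, -1.0]]
wrist_force: [0.5, 0.8, -1.6]
gripper_width: 0.307
```

```bash
python3 -m inch '[{"hand":1,"slide":[0,0,-0.2],"yaw":0},{"hand":1,"slide":[0,0,-0.2],"yaw":0}]'
```

```text
time_s: 16.02
tcp_pos: [0.5511, 0.1444, 0.1819]
ee_rot: [[0.995, -0.1, 0.003], [-0.1, -0.995, 0.001], [0.003, -0.001, -1.0]]
wrist_force: [-1.2, -0.7, 5.2]
gripper_width: 0.311
```

Touchdown at TCP z=0.182. Release and rise, then head back to the second blank.

```bash
python3 -m inch '[{"hand":0.6,"slide":[0,0,0.1],"yaw":0},{"hand":0.5,"slide":[0,0,0.1],"yaw":0},{"hand":0.5,"slide":[0,0,0.1],"yaw":0},{"hand":0.5,"slide":[0,0,3],"yaw":0},{"hand":0.5,"slide":[0,0,7],"yaw":0},{"hand":0.5,"slide":[0,-5,9],"yaw":0},{"hand":0.5,"slide":[0,-11,9],"yaw":0},{"hand":0.5,"slide":[-1,-17,9],"yaw":0},{"hand":0.5,"slide":[-2,-23,9],"yaw":0},{"hand":0.5,"slide":[-3,-29,9],"yaw":0}]'
python3 -m inch '[{"hand":0.5,"slide":[-1,-6,0],"yaw":0},{"hand":0.5,"slide":[-2,-12,0],"yaw":0},{"hand":0.5,"slide":[-2,-12,0],"yaw":0}]'
python3 - <<'E'
from h import *
cv2.imwrite("pics/v11.png",np.hstack([cv2.resize(capture("top")[130:290,200:440],(450,300)),cv2.resize(capture("side")[120:280,180:340],(300,300))]))
E
```

```text
time_s: 17.27
tcp_pos: [0.5197, -0.1474, 0.2702]
ee_rot: [[0.995, -0.101, 0.0], [-0.101, -0.995, 0.0], [0.0, -0.0, -1.0]]
wrist_force: [0.8, -0.4, -0.5]
gripper_width: 0.498
time_s: 17.65
tcp_pos: [0.4991, -0.2692, 0.2695]
ee_rot: [[0.994, -0.107, -0.001], [-0.107, -0.994, 0.0], [-0.001, 0.0, -1.0]]
wrist_force: [0.8, -0.2, 0.2]
gripper_width: 0.497
```

View pics/v11.png

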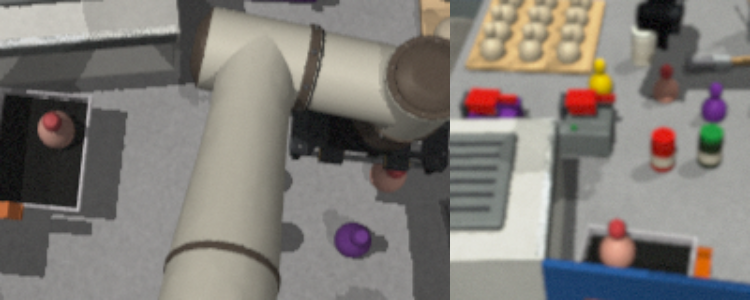

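First blank stands on the tray. I'll check that the second hasn't been nudged (mask in the side view).

```bash
python3 - <<'E'
from h import *
a=cv2.imread("pics/s8.png"); b=capture("side")
for P in((.503,-.265,.07),(.494,-.362,.07),(.494,-.362,.022)): print("pred",proj("side",P).round(1))
for I in(a,b):
    h=cv2.cvtColor(I,cv2.COLOR_BGR2HSV); m=cv2.inRange(h,(0,60,40),(10,230,255))|cv2.inRange(h,(170,60,40),(180,230,255)); m[:, :270]=0;m[:,320:]=0;m[:130]=0;m[250:]=0
    k,l,st,ce=cv2.connectedComponentsWithStats(m); print([(st[i].tolist(),ce[i].round(1).tolist()) for i in range(1,k) if st[i,4]>15])
E
```

```text
pred [291.5 172.8]
pred [295.  157.7]
pred [294.6 167.8]
[([285, 154, 17, 51, 493], [293.1, 179.1]), ([287, 207, 12, 5, 34], [292.5, 209.5])]
[([289, 154, 13, 21, 194], [294.9, 165.1]), ([287, 187, 14, 18, 147], [293.5, 195.4]), ([287, 207, 12, 5, 37], [292.3, 209.4]), ([270, 237, 9, 13, 63], [272.3, 244.4])]
```

```bash
python3 -m inch '[{"hand":0.5,"slide":[-0.5,-5,0],"yaw":0},{"hand":0.5,"slide":[-0.5,-9.3,0],"yaw":0},{"hand":0.5,"slide":[-0.5,-9.3,-5],"yaw":0},{"hand":0.5,"slide":[-0.5,-9.3,-10],"yaw":0},{"hand":0.5,"slide":[-0.5,-9.3,-13],"yaw":0},{"hand":0.5,"slide":[-0.5,-9.3,-15.5],"yaw":0},{"hand":0.5,"slide":[-0.5,-9.3,-15.5],"yaw":0},{"hand":1,"slide":[-0.5,-9.3,-15.5],"yaw":0},{"hand":1,"slide":[-0.5,-9.3,-15.5],"yaw":0},{"hand":1,"slide":[-0.5,-9.3,-15.5],"yaw":0}]'
python3 -m inch '[{"hand":1,"slide":[0,0,0],"yaw":0},{"hand":1,"slide":[0,0,4],"yaw":0},{"hand":1,"slide":[0,0,10],"yaw":0},{"hand":1,"slide":[0,5,15],"yaw":0},{"hand":1,"slide":[0,11,15],"yaw":0},{"hand":1,"slide":[0,17,15],"yaw":0},{"hand":1,"slide":[-0.5,23,15],"yaw":0},{"hand":1,"slide":[-1,29,15],"yaw":0},{"hand":1,"slide":[-1.2,35,15],"yaw":0},{"hand":1,"slide":[-1.2,35,15],"yaw":0}]'
```

```text
time_s: 19.05
tcp_pos: [0.4959, -0.3589, 0.1165]
ee_rot: [[0.995, -0.101, 0.002], [-0.101, -0.995, -0.001], [0.002, 0.001, -1.0]]
wrist_force: [-0.2, 1.0, 3.4]
gripper_width: 0.311
time_s: 20.3
tcp_pos: [0.4825, -0.0054, 0.2649]
ee_rot: [[0.995, -0.095, -0.001], [-0.095, -0.995, 0.001], [-0.001, -0.001, -1.0]]
wrist_force: [-0.0, -0.5, -0.4]
gripper_width: 0.306
```

```bash
python3 -m inch '[{"hand":1,"slide":[-0.2,6,0],"yaw":0},{"hand":1,"slide":[-0.2,12,0],"yaw":0},{"hand":1,"slide":[-0.2,15.2,0],"yaw":0},{"hand":1,"slide":[-0.2,15.2,0],"yaw":0},{"hand":1,"slide":[-0.2,15.2,-4],"yaw":0},{"hand":1,"slide":[-0.2,15.2,-7],"yaw":0},{"hand":1,"slide":[-0.2,15.2,-7.9],"yaw":0},{"hand":1,"slide":[-0.2,15.2,-8.1],"yaw":0},{"hand":1,"slide":[-0.2,15.2,-8.1],"yaw":0}]'
python3 -m inch '[{"hand":1,"slide":[0,0,-0.1],"yaw":0},{"hand":1,"slide":[0,0,-0.1],"yaw":0}]'
```

```text
time_s: 21.42
tcp_pos: [0.4819, 0.1432, 0.1853]
ee_rot: [[0.995, -0.102, 0.002], [-0.102, -0.995, 0.001], [0.002, -0.001, -1.0]]
wrist_force: [-0.5, 0.3, -0.7]
gripper_width: 0.309
time_s: 21.68
tcp_pos: [0.4815, 0.1434, 0.1838]
ee_rot: [[0.995, -0.101, 0.001], [-0.101, -0.995, 0.001], [0.001, -0.001, -1.0]]
wrist_force: [-0.5, 0.1, -1.2]
gripper_width: 0.312
```

```bash
python3 -m inch '[{"hand":1,"slide":[0,0,-0.2],"yaw":0},{"hand":1,"slide":[0,0,-0.2],"yaw":0}]'
```

```text
time_s: 21.92
tcp_pos: [0.4815, 0.1434, 0.1816]
ee_rot: [[0.995, -0.101, 0.001], [-0.101, -0.995, 0.0], [0.001, -0.0, -1.0]]
wrist_force: [-0.5, -1.0, 1.8]
gripper_width: 0.309
```

```bash
python3 -m inch '[{"hand":0.6,"slide":[0,0,0.1],"yaw":0},{"hand":0.5,"slide":[0,0,0.1],"yaw":0},{"hand":0.5,"slide":[0,0,0.1],"yaw":0},{"hand":0.5,"slide":[0,0,4],"yaw":0},{"hand":0.5,"slide":[0,0,8],"yaw":0},{"hand":1,"slide":[0,0,12],"yaw":-0.18},{"hand":1,"slide":[-2,3,13],"yaw":-0.36},{"hand":1,"slide":[-4,7,13],"yaw":-0.54},{"hand":1,"slide":[-6,11,13],"yaw":-0.72},{"hand":1,"slide":[-7.2,15,13],"yaw":-0.9}]'
python3 -m inch '[{"hand":1,"slide":[0,2.6,0],"yaw":-0.18},{"hand":1,"slide":[0,2.6,0],"yaw":-0.36},{"hand":1,"slide":[0,2.6,0],"yaw":-0.54},{"hand":1,"slide":[0,2.6,0],"yaw":-0.66},{"hand":1,"slide":[0,2.6,0],"yaw":-0.66}]'
python3 - <<'E'
from h import *
t=capture("top")
cv2.imwrite("pics/v12.png",np.hstack([cv2.resize(t[130:290,90:330],(450,300)),cv2.resize(capture("side")[200:400,180:380],(300,300))]))
E
```

```text
time_s: 23.18
tcp_pos: [0.4083, 0.2943, 0.3116]
ee_rot: [[0.535, -0.845, 0.0], [-0.845, -0.535, 0.001], [-0.0, -0.001, -1.0]]
wrist_force: [-0.6, -0.2, 0.8]
gripper_width: 0.041
time_s: 23.8
tcp_pos: [0.4092, 0.3193, 0.3112]
ee_rot: [[-0.089, -0.996, -0.0], [-0.996, 0.089, -0.0], [0.0, 0.0, -1.0]]
wrist_force: [0.2, -0.4, -0.7]
gripper_width: 0.004
```

View pics/v12.png

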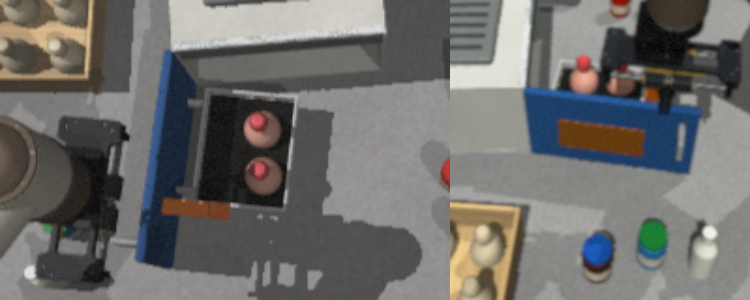

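Both blanks upright on the tray, closed fingers outside the door. Lower and work out the shutting arc.

```bash
python3 -m inch '[{"hand":1,"slide":[0,0,-4],"yaw":0},{"hand":1,"slide":[0,0,-8],"yaw":0},{"hand":1,"slide":[0,0,-10.6],"yaw":0},{"hand":1,"slide":[0,0,-10.6],"yaw":0}]'
python3 - <<'E'
import numpy as np
H=np.array([.6397,.2485]);p0=np.array([.4095,.3193])
for a in list(np.arange(-1.66,.1,.08)):
    p=H-.024*np.array([np.cos(a),np.sin(a)])+.235*np.array([np.sin(a),-np.cos(a)])
    print(round(a,2),((p-p0)*100).round(1),"yaw",round(a+1.66,2))
E
```

```text
time_s: 24.4
tcp_pos: [0.4087, 0.3183, 0.2035]
ee_rot: [[-0.09, -0.996, -0.003], [-0.996, 0.09, -0.004], [0.004, 0.003, -1.0]]
wrist_force: [-0.0, 0.3, -0.1]
gripper_width: 0.01
-1.66 [-0.2 -2.6] yaw 0.0
-1.58 [-0.5 -4.5] yaw 0.08
-1.5 [-0.6 -6.3] yaw 0.16
-1.42 [-0.6 -8.2] yaw 0.24
-1.34 [ -0.4 -10.1] yaw 0.32
-1.26 [ -0.1 -12. ] yaw 0.4
-1.18 [  0.4 -13.8] yaw 0.48
-1.1 [  1.  -15.6] yaw 0.56
-1.02 [  1.7 -17.3] yaw 0.64
-0.94 [  2.6 -19. ] yaw 0.72
-0.86 [  3.6 -20.6] yaw 0.8
-0.78 [  4.8 -22.1] yaw 0.88
-0.7 [  6.  -23.5] yaw 0.96
-0.62 [  7.4 -24.8] yaw 1.04
-0.54 [  8.9 -26. ] yaw 1.12
-0.46 [ 10.4 -27.1] yaw 1.2
-0.38 [ 12.1 -28. ] yaw 1.28
-0.3 [ 13.8 -28.8] yaw 1.36
-0.22 [ 15.5 -29.5] yaw 1.44
-0.14 [ 17.4 -30. ] yaw 1.52
-0.06 [ 19.2 -30.4] yaw 1.6
0.02 [ 21.1 -30.6] yaw 1.68
```

Approach gently, then sweep.

```bash
python3 -m inch '[{"hand":1,"slide":[0,-1.3,0],"yaw":0},{"hand":1,"slide":[-0.1,-2,0],"yaw":0},{"hand":1,"slide":[-0.2,-2.6,0],"yaw":0},{"hand":1,"slide":[-0.3,-3.5,0],"yaw":0.04},{"hand":1,"slide":[-0.5,-4.5,0],"yaw":0.08},{"hand":1,"slide":[-0.6,-6.3,0],"yaw":0.16},{"hand":1,"slide":[-0.6,-8.2,0],"yaw":0.24},{"hand":1,"slide":[-0.4,-10.1,0],"yaw":0.32},{"hand":1,"slide":[-0.1,-12,0],"yaw":0.4},{"hand":1,"slide":[0.4,-13.8,0],"yaw":0.48}]'
python3 -m inch '[{"hand":1,"slide":[0.6,-1.8,0],"yaw":0.08},{"hand":1,"slide":[1.3,-3.5,0],"yaw":0.16},{"hand":1,"slide":[2.2,-5.2,0],"yaw":0.24},{"hand":1,"slide":[3.2,-6.8,0],"yaw":0.32},{"hand":1,"slide":[4.4,-8.3,0],"yaw":0.4},{"hand":1,"slide":[5.6,-9.7,0],"yaw":0.48},{"hand":1,"slide":[7,-11,0],"yaw":0.56},{"hand":1,"slide":[8.5,-12.2,0],"yaw":0.64},{"hand":1,"slide":[9.2,-12.8,0],"yaw":0.68},{"hand":1,"slide":[9.2,-12.8,0],"yaw":0.68}]'
```

```text
time_s: 25.65
tcp_pos: [0.4134, 0.1807, 0.2061]
ee_rot: [[0.383, -0.924, 0.001], [-0.924, -0.383, 0.001], [-0.001, -0.002, -1.0]]
wrist_force: [0.9, 1.9, -0.4]
gripper_width: 0.003
time_s: 26.9
tcp_pos: [0.5054, 0.0527, 0.2056]
ee_rot: [[0.876, -0.482, 0.0], [-0.482, -0.876, 0.0], [0.0, -0.0, -1.0]]
wrist_force: [0.3, 0.3, 0.4]
gripper_width: 0.003
```

```bash
python3 -m inch '[{"hand":1,"slide":[0.8,-0.5,0],"yaw":0.04},{"hand":1,"slide":[2.5,-1.4,0],"yaw":0.12},{"hand":1,"slide":[4.2,-2.2,0],"yaw":0.2},{"hand":1,"slide":[5.9,-2.9,0],"yaw":0.28},{"hand":1,"slide":[7.2,-3.2,0],"yaw":0.36},{"hand":1,"slide":[8.5,-3.6,0],"yaw":0.4},{"hand":1,"slide":[9.6,-3.8,0],"yaw":0.44},{"hand":1,"slide":[10.5,-3.9,0],"yaw":0.48},{"hand":1,"slide":[11.2,-4,0],"yaw":0.52},{"hand":1,"slide":[11.2,-4,0],"yaw":0.52}]'
```

```text
time_s: 28.15
tcp_pos: [0.6171, 0.0135, 0.2053]
ee_rot: [[1.0, 0.018, -0.0], [0.018, -1.0, 0.0], [-0.0, -0.0, -1.0]]
wrist_force: [-0.4, 0.5, -0.7]
gripper_width: 0.007
```

```bash
python3 -m inch '[{"hand":1,"slide":[0.4,0,0],"yaw":0.02},{"hand":1,"slide":[0.8,0,0],"yaw":0.03},{"hand":1,"slide":[0.8,0,0],"yaw":0.03}]'
```

```text
time_s: 28.52
tcp_pos: [0.6256, 0.0134, 0.2053]
ee_rot: [[0.999, 0.049, 0.001], [0.049, -0.999, 0.0], [0.001, -0.0, -1.0]]
wrist_force: [-0.0, 0.3, 0.6]
gripper_width: 0.009
```

```bash
python3 -m inch '[{"hand":1,"slide":[0.3,0,0],"yaw":0},{"hand":1,"slide":[0.6,0,0],"yaw":0},{"hand":1,"slide":[0.6,0,0],"yaw":0}]'
```

```text
time_s: 28.9
tcp_pos: [0.6309, 0.0133, 0.2052]
ee_rot: [[0.999, 0.049, -0.001], [0.049, -0.999, -0.0], [-0.001, 0.0, -1.0]]
wrist_force: [-2.6, 1.0, 2.1]
gripper_width: 0.005
```

```bash
python3 -m inch '[{"hand":1,"slide":[0.3,0,0],"yaw":0},{"hand":1,"slide":[0.6,0,0],"yaw":0},{"hand":1,"slide":[0.6,0,0],"yaw":0}]'
```

```text
time_s: 29.28
tcp_pos: [0.6315, 0.0133, 0.2052]
ee_rot: [[0.999, 0.049, -0.015], [0.049, -0.999, -0.001], [-0.015, 0.0, -1.0]]
wrist_force: [-19.6, 3.4, 11.4]
gripper_width: 0.002
```

```bash
python3 -m inch '[{"hand":1,"slide":[0.25,0,0],"yaw":0},{"hand":1,"slide":[0.25,0,0],"yaw":0},{"hand":1,"slide":[-2,0,0],"yaw":0},{"hand":1,"slide":[-4,0,2],"yaw":0},{"hand":0.4,"slide":[-6,-5,6],"yaw":0},{"hand":0.4,"slide":[-6,-10,6],"yaw":0},{"hand":0.4,"slide":[-6,-16,6],"yaw":0},{"hand":0.4,"slide":[-6,-20,6],"yaw":0},{"hand":0.4,"slide":[-6,-23.5,6],"yaw":0},{"hand":0.4,"slide":[-6,-23.5,6],"yaw":0}]'
python3 - <<'E'
from h import *
t=capture("top"); s=capture("side"); cv2.imwrite("pics/t13.png",t)
cv2.imwrite("pics/v13.png",np.hstack([cv2.resize(t[60:220,170:410],(480,320)),cv2.resize(s[160:320,180:340],(320,320))]))
E
```

```text
time_s: 30.52
tcp_pos: [0.5774, -0.2241, 0.265]
ee_rot: [[0.999, 0.045, 0.001], [0.045, -0.999, -0.001], [0.001, 0.001, -1.0]]
wrist_force: [-0.7, 0.7, 0.5]
gripper_width: 0.565
```

View pics/v13.png

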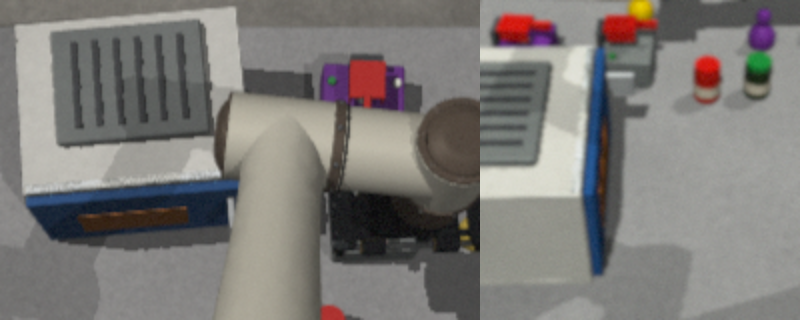

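Door looks shut, as in the first picture. I'll compare its mask with the start numerically and measure the guard tab.

```bash
python3 - <<'E'
from h import *
s=capture("side"); s0=cv2.imread("pics/side0.png")
for I in(s0,s):
    m=cv2.inRange(cv2.cvtColor(I,cv2.COLOR_BGR2HSV),(100,120,40),(125,255,255)); m[:180]=0;m[300:]=0;m[:,:225]=0;m[:,255:]=0
    print([ (v,np.flatnonzero(m[v]).min()+0,np.flatnonzero(m[v]).max()) for v in(188,195,205,230,260,290) if m[v].any()])
for n,I in(("side",s),("top",cv2.imread("pics/top0.png"))):
    h=cv2.cvtColor(I,cv2.COLOR_BGR2HSV); m=cv2.inRange(h,(0,150,60),(10,255,255))|cv2.inRange(h,(170,150,60),(180,255,255))
    k,l,st,ce=cv2.connectedComponentsWithStats(m); print(n,[(st[i].tolist(),ce[i].round(1).tolist()) for i in range(1,k) if st[i,4]>60])
for psi in(.03,):
    C=np.array([.6395,-.2175]);X=np.array([np.cos(psi),np.sin(psi)])
    for d in(.038,-.018,-.056): print(d,proj("top",[*(C+d*X),.106]).round(1),proj("side",[*(C+d*X),.106]).round(1))
E
```

```text
[(188, np.int64(242), np.int64(245)), (195, np.int64(240), np.int64(245)), (205, np.int64(239), np.int64(245)), (230, np.int64(235), np.int64(241)), (260, np.int64(232), np.int64(239)), (290, np.int64(236), np.int64(240))]
[(188, np.int64(238), np.int64(241)), (195, np.int64(237), np.int64(241)), (205, np.int64(236), np.int64(241)), (230, np.int64(234), np.int64(239)), (260, np.int64(232), np.int64(238)), (290, np.int64(236), np.int64(240))]
side [([357, 151, 25, 12, 178], [366.5, 156.2]), ([188, 167, 28, 14, 247], [198.9, 173.5]), ([241, 168, 27, 13, 241], [251.7, 173.5]), ([288, 188, 12, 16, 164], [293.3, 195.7])]
top [([344, 90, 19, 32, 393], [353.3, 101.5]), ([350, 152, 20, 34, 410], [359.3, 164.0]), ([0, 207, 32, 36, 381], [13.5, 224.2]), ([326, 213, 17, 17, 221], [333.6, 221.1]), ([405, 304, 23, 38, 520], [416.1, 317.7]), ([12, 348, 44, 25, 525], [29.1, 361.9])]
0.038 [358.6 152.6] [241.8 170.7]
-0.018 [359.7 172. ] [257.6 171.2]
-0.056 [360.5 185.5] [268.4 171.4]
```

Door now sits about 4 px (~1 cm) further in at the free edge than at the start, so it's fully home. Guard prediction agrees with both masks. Grip the tab.

```bash
python3 -m inch '[{"hand":0.4,"slide":[2.0,0.3,-4],"yaw":0},{"hand":0.4,"slide":[2.0,0.3,-8],"yaw":0},{"hand":0.4,"slide":[2.0,0.3,-11.4],"yaw":0},{"hand":0.4,"slide":[2.0,0.3,-11.4],"yaw":0},{"hand":1,"slide":[2.0,0.3,-11.4],"yaw":0},{"hand":1,"slide":[2.0,0.3,-11.4],"yaw":0},{"hand":1,"slide":[2.0,0.3,-11.4],"yaw":0},{"hand":1,"slide":[2.0,0.3,-11.4],"yaw":0}]'
python3 - <<'E'
import numpy as np
for t in np.arange(0,2.51,.25): print(round(t,2),(8*(1-np.cos(t))).round(1),(8*np.sin(t)).round(1))
E
```

```text
time_s: 31.68
tcp_pos: [0.5974, -0.2188, 0.152]
ee_rot: [[0.999, 0.049, 0.001], [0.049, -0.999, -0.0], [0.001, 0.0, -1.0]]
wrist_force: [-0.4, -0.6, 0.1]
gripper_width: 0.233
0.0 0.0 0.0
0.25 0.2 2.0
0.5 1.0 3.8
0.75 2.1 5.5
1.0 3.7 6.7
1.25 5.5 7.6
1.5 7.4 8.0
1.75 9.4 7.9
2.0 11.3 7.3
2.25 13.0 6.2
2.5 14.4 4.8
```

```bash
python3 -m inch '[{"hand":1,"slide":[0,0,0],"yaw":0},{"hand":1,"slide":[0,0,0],"yaw":0},{"hand":1,"slide":[0,0,0],"yaw":0}]'
```

```text
time_s: 32.05
tcp_pos: [0.5975, -0.222, 0.1522]
ee_rot: [[0.999, 0.048, 0.001], [0.048, -0.999, -0.004], [0.001, 0.004, -1.0]]
wrist_force: [0.6, -11.3, -1.0]
gripper_width: 0.109
```

Gripped (9.5 mm). Swing the guard back, shifting slightly in −y to relieve the side load.

```bash
python3 -m inch '[{"hand":1,"slide":[0,-0.2,1],"yaw":0},{"hand":1,"slide":[0.2,-0.2,2],"yaw":0},{"hand":1,"slide":[0.5,-0.2,3],"yaw":0},{"hand":1,"slide":[1,-0.2,3.8],"yaw":0},{"hand":1,"slide":[2.1,-0.2,5.5],"yaw":0},{"hand":1,"slide":[3.7,-0.2,6.7],"yaw":0},{"hand":1,"slide":[5.5,-0.1,7.6],"yaw":0},{"hand":1,"slide":[7.4,-0.1,8],"yaw":0},{"hand":1,"slide":[9.4,0,7.9],"yaw":0},{"hand":1,"slide":[9.4,0,7.9],"yaw":0}]'
```

```text
time_s: 33.3
tcp_pos: [0.692, -0.2182, 0.2316]
ee_rot: [[0.999, 0.05, 0.0], [0.05, -0.999, -0.0], [0.0, 0.0, -1.0]]
wrist_force: [-1.6, 3.3, 5.5]
gripper_width: 0.111
```

```bash
python3 -m inch '[{"hand":1,"slide":[1.9,0,-0.6],"yaw":0},{"hand":1,"slide":[3.6,0,-1.7],"yaw":0},{"hand":1,"slide":[3.6,0,-1.7],"yaw":0}]'
```

```text
time_s: 33.67
tcp_pos: [0.7299, -0.2165, 0.2147]
ee_rot: [[0.999, 0.051, 0.006], [0.051, -0.999, 0.001], [0.006, -0.001, -1.0]]
wrist_force: [3.2, 5.8, 3.8]
gripper_width: 0.112
```

```bash
python3 -m inch '[{"hand":0.6,"slide":[0,0,0],"yaw":0},{"hand":0.6,"slide":[0,0,0],"yaw":0},{"hand":0.6,"slide":[0,0,0],"yaw":0},{"hand":0.6,"slide":[0,0,4],"yaw":0},{"hand":1,"slide":[0,0,8],"yaw":0},{"hand":1,"slide":[-5,-2.5,8],"yaw":0},{"hand":1,"slide":[-9.6,-4.7,8],"yaw":0},{"hand":1,"slide":[-9.6,-4.7,8],"yaw":0},{"hand":1,"slide":[-9.6,-4.7,3],"yaw":0},{"hand":1,"slide":[-9.6,-4.7,0],"yaw":0}]'
python3 - <<'E'
from h import *
s=capture("side"); t=capture("top")
cv2.imwrite("pics/v14.png",np.hstack([cv2.resize(t[110:230,310:430],(400,400)),cv2.resize(s[120:220,200:300],(400,400))]))
E
```

```text
time_s: 34.92
tcp_pos: [0.6307, -0.2655, 0.2108]
ee_rot: [[0.999, 0.048, -0.003], [0.048, -0.999, 0.001], [-0.003, -0.001, -1.0]]
wrist_force: [-0.8, -0.0, -1.0]
gripper_width: 0.008
```

View pics/v14.png

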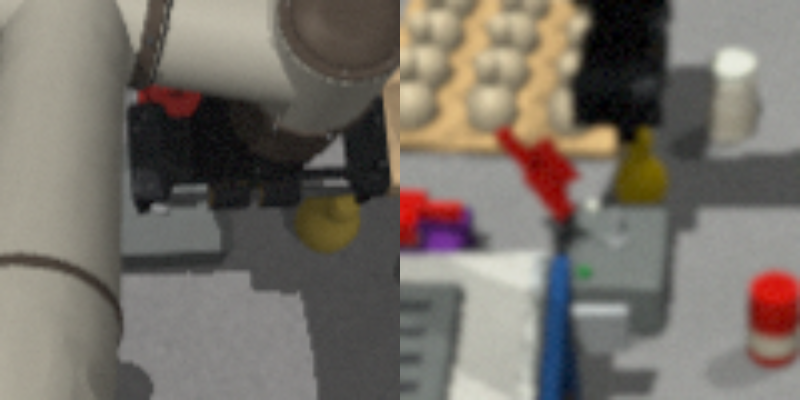

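Guard is thrown back with the toggle exposed at (615,235) in the right crop, and the closed fingers are on its −y side. Descend and push left.

```bash
python3 -m inch '[{"hand":1,"slide":[0,0,-3],"yaw":0},{"hand":1,"slide":[0,0,-6.3],"yaw":0},{"hand":1,"slide":[0,0,-6.3],"yaw":0},{"hand":1,"slide":[0,1,-6.3],"yaw":0},{"hand":1,"slide":[0,2,-6.3],"yaw":0},{"hand":1,"slide":[0,3,-6.3],"yaw":0},{"hand":1,"slide":[0,3.5,-6.3],"yaw":0},{"hand":1,"slide":[0,4,-6.3],"yaw":0},{"hand":1,"slide":[0,4,-6.3],"yaw":0}]'
```

```text
time_s: 36.15
tcp_pos: [0.6316, -0.2258, 0.1508]
ee_rot: [[0.999, 0.049, 0.001], [0.049, -0.999, -0.001], [0.001, 0.001, -1.0]]
wrist_force: [0.4, -1.0, 2.3]
gripper_width: 0.007
```

```bash
python3 -m inch '[{"hand":1,"slide":[0,0.4,0],"yaw":0},{"hand":1,"slide":[0,0.4,0],"yaw":0}]'; python3 -m inch '[{"hand":1,"slide":[0,0.3,0],"yaw":0},{"hand":1,"slide":[0,0.3,0],"yaw":0}]'
```

```text
time_s: 36.4
tcp_pos: [0.6316, -0.2244, 0.151]
ee_rot: [[0.999, 0.048, 0.001], [0.048, -0.999, -0.004], [0.001, 0.004, -1.0]]
wrist_force: [0.0, -10.2, 1.9]
gripper_width: 0.004
time_s: 36.65
tcp_pos: [0.6316, -0.2235, 0.1511]
ee_rot: [[0.999, 0.048, 0.002], [0.048, -0.999, -0.006], [0.001, 0.006, -1.0]]
wrist_force: [1.1, -17.6, 0.7]
gripper_width: 0.006
```

```bash
python3 -m inch '[{"hand":1,"slide":[0,-2.5,0],"yaw":0},{"hand":1,"slide":[0,-2.5,5],"yaw":0},{"hand":0.4,"slide":[0,-2.5,10],"yaw":0},{"hand":0.4,"slide":[0,-1,14],"yaw":0},{"hand":0.4,"slide":[5,0,14],"yaw":0},{"hand":0.4,"slide":[9.8,0,14],"yaw":0},{"hand":0.4,"slide":[9.8,0,14],"yaw":0},{"hand":0.4,"slide":[9.8,0,10],"yaw":0},{"hand":0.4,"slide":[9.8,0,10],"yaw":0}]'
python3 - <<'E'
from h import *
s=capture("side"); t=capture("top")
cv2.imwrite("pics/v15.png",np.hstack([cv2.resize(t[100:200,310:410],(400,400)),cv2.resize(s[120:220,200:300],(400,400))]))
E
```

```text
time_s: 37.78
tcp_pos: [0.7269, -0.2182, 0.2455]
ee_rot: [[0.999, 0.048, -0.01], [0.048, -0.999, 0.003], [-0.01, -0.003, -1.0]]
wrist_force: [-0.3, 0.5, -0.2]
gripper_width: 0.588
```

View pics/v15.png

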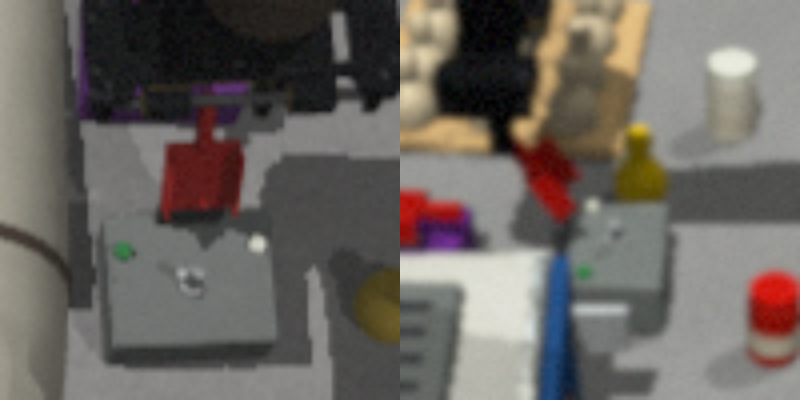

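Toggle tip now leans left at (185,275); tab is between the fingers. Regrip and lower.

```bash
python3 -m inch '[{"hand":0.4,"slide":[0.1,0,-2],"yaw":0},{"hand":0.4,"slide":[0.1,0,-3.5],"yaw":0},{"hand":0.4,"slide":[0.1,0,-3.5],"yaw":0},{"hand":1,"slide":[0.1,0,-3.5],"yaw":0},{"hand":1,"slide":[0.1,0,-3.5],"yaw":0},{"hand":1,"slide":[0.1,0,-3.5],"yaw":0},{"hand":1,"slide":[0.1,0,-3.5],"yaw":0},{"hand":1,"slide":[0.1,0,-3.5],"yaw":0},{"hand":1,"slide":[0.1,0,-3.5],"yaw":0},{"hand":1,"slide":[0.1,0,-3.5],"yaw":0}]'
```

```text
time_s: 39.12
tcp_pos: [0.7305, -0.2165, 0.2151]
ee_rot: [[0.999, 0.05, 0.0], [0.05, -0.999, 0.003], [0.0, -0.003, -1.0]]
wrist_force: [-0.5, 6.1, 1.0]
gripper_width: 0.11
```

```bash
python3 -m inch '[{"hand":1,"slide":[-1.7,0,1.1],"yaw":0},{"hand":1,"slide":[-3.6,0,1.7],"yaw":0},{"hand":1,"slide":[-5.6,-0.1,1.8],"yaw":0},{"hand":1,"slide":[-7.6,-0.1,1.4],"yaw":0},{"hand":1,"slide":[-9.5,-0.2,0.5],"yaw":0},{"hand":1,"slide":[-11.1,-0.3,-0.7],"yaw":0},{"hand":1,"slide":[-12.3,-0.3,-2.4],"yaw":0},{"hand":1,"slide":[-13.1,-0.4,-4.2],"yaw":0},{"hand":1,"slide":[-13.3,-0.4,-6.2],"yaw":0},{"hand":1,"slide":[-13.3,-0.4,-6.4],"yaw":0}]'
python3 -m inch '[{"hand":1,"slide":[0,0,-0.1],"yaw":0},{"hand":1,"slide":[0,0,-0.3],"yaw":0},{"hand":1,"slide":[0,0,-0.3],"yaw":0}]'
```

```text
time_s: 40.38
tcp_pos: [0.5996, -0.2227, 0.1548]
ee_rot: [[0.999, 0.051, 0.006], [0.051, -0.999, -0.002], [0.006, 0.002, -1.0]]
wrist_force: [-1.8, 2.9, 13.3]
gripper_width: 0.109
time_s: 40.75
tcp_pos: [0.5996, -0.2228, 0.1545]
ee_rot: [[0.999, 0.051, 0.007], [0.051, -0.999, -0.003], [0.007, 0.003, -1.0]]
wrist_force: [-4.2, 5.6, 20.4]
gripper_width: 0.107
```

```bash
python3 -m inch '[{"hand":0.6,"slide":[0,0,0.2],"yaw":0},{"hand":0.6,"slide":[0,0,0.2],"yaw":0},{"hand":0.6,"slide":[0,0,0.2],"yaw":0},{"hand":0.6,"slide":[0,0,4],"yaw":0},{"hand":1,"slide":[0,0,6],"yaw":0},{"hand":1,"slide":[0,0,6],"yaw":0},{"hand":1,"slide":[0,0,6],"yaw":0},{"hand":1,"slide":[0,0,6],"yaw":0},{"hand":1,"slide":[0.5,0,3],"yaw":0},{"hand":1,"slide":[0.5,0,2.4],"yaw":0}]'
python3 -m inch '[{"hand":1,"slide":[0,0,-0.3],"yaw":0},{"hand":1,"slide":[0,0,-0.3],"yaw":0}]'; python3 -m inch '[{"hand":1,"slide":[0,0,-0.3],"yaw":0},{"hand":1,"slide":[0,0,-0.3],"yaw":0}]'
```

```text
time_s: 42.0
tcp_pos: [0.6034, -0.2231, 0.175]
ee_rot: [[0.999, 0.051, 0.001], [0.051, -0.999, -0.003], [0.001, 0.003, -1.0]]
wrist_force: [-6.2, 3.4, 25.1]
gripper_width: 0.005
time_s: 42.25
tcp_pos: [0.6032, -0.2231, 0.1751]
ee_rot: [[0.999, 0.051, 0.004], [0.051, -0.999, -0.003], [0.003, 0.003, -1.0]]
wrist_force: [-6.7, 3.5, 23.6]
gripper_width: 0.008
time_s: 42.5
tcp_pos: [0.6032, -0.2232, 0.1747]
ee_rot: [[0.999, 0.052, 0.004], [0.052, -0.999, -0.004], [0.004, 0.004, -1.0]]
wrist_force: [-10.1, 5.7, 32.6]
gripper_width: 0.003
```

Hard stop at 0.105 m, which is the tab-top height, so the guard is down. Retreat clear and do a final look.

```bash
python3 -m inch '[{"hand":1,"slide":[0,0,4],"yaw":0},{"hand":1,"slide":[0,0,10],"yaw":0},{"hand":1,"slide":[-6,3,13],"yaw":0},{"hand":1,"slide":[-11,6,13],"yaw":0},{"hand":1,"slide":[-16,10,13],"yaw":0},{"hand":1,"slide":[-19,15,13],"yaw":0},{"hand":1,"slide":[-20,20,13],"yaw":0},{"hand":1,"slide":[-20,25,13],"yaw":0},{"hand":1,"slide":[-20,25,13],"yaw":0}]'
python3 - <<'E'
from h import *
s=capture("side"); t=capture("top")
cv2.imwrite("pics/v16.png",np.hstack([cv2.resize(t[60:300,90:430],(480,339)),cv2.resize(s[120:400,180:380],(242,339))]))
def red(I,x0,x1,y0,y1):
    h=cv2.cvtColor(I,cv2.COLOR_BGR2HSV); m=cv2.inRange(h,(0,150,60),(10,255,255))|cv2.inRange(h,(170,150,60),(180,255,255)); return cv2.boundingRect(m[y0:y1,x0:x1])
for n,I,b in(("side",s,(230,275,155,186)),("top",t,(340,380,140,200))): print(n,red(cv2.imread(f"pics/{n}0.png"),*b),red(I,*b))
m=cv2.inRange(cv2.cvtColor(s,cv2.COLOR_BGR2HSV),(100,120,40),(125,255,255))
print([np.flatnonzero(m[v,225:255])[[0,-1]]+225 for v in(195,230,260)])
E
```

```text
time_s: 43.62
tcp_pos: [0.4019, 0.0296, 0.2961]
ee_rot: [[0.999, 0.054, -0.0], [0.054, -0.999, 0.0], [-0.0, -0.0, -1.0]]
wrist_force: [0.3, -0.2, -0.6]
gripper_width: 0.007
side (11, 12, 27, 14) (11, 12, 27, 14)
top (10, 12, 20, 34) (10, 12, 20, 34)
[array([237, 241]), array([234, 239]), array([232, 238])]
```

View pics/v16.png

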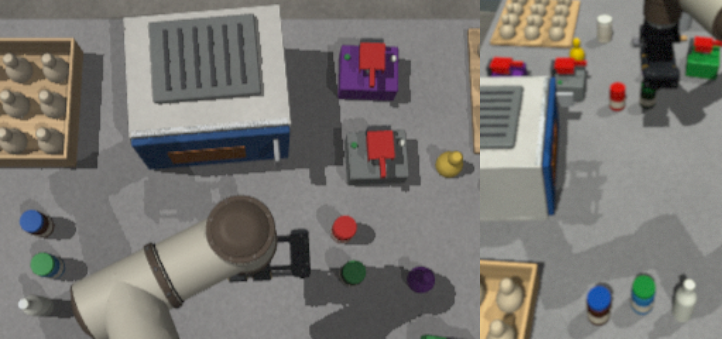

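Door shut, guard boxes identical to the start in both views, jars and glue standing where they were, and no pink blank left on the bench.

```bash
python3 -c "from station import finish_job; print(finish_job())"
```

```text
the job is handed in; nothing more can be done
None
```

The job is handed in, at about 44 s of the 210 s allowed. I opened the cabinet with the catch held down and stood both pink blanks on the tray. I then shut the door, lifted the guard, flipped the toggle left and lowered the guard. Only two pink blanks were in the scene.

**Last checks:**
- **Door:** it closed against a hard stop at about 20 N. In the side view it sits about 4 px (roughly 1 cm) further in at the free edge than at the start, so it was probably not quite shut to begin with.
- **Blanks:** both were seen upright on the tray just before I shut the door. They can't be seen with it closed.
- **Toggle:** it was pushed to its end stop at about 18 N and seen leaning left before I lowered the guard.
- **Guard:** its outline matches the start pictures in both views. When I pressed the tab it stopped hard at 0.105 m, which fits its lowered height.
- **Jars and glue:** none had moved noticeably in the last picture. It was cropped, so I last saw the white jar only in the side view.

**One slip:** when letting go of the pull I typed a stray 6 cm backward slide in one row. The next picture showed nothing disturbed, but I did not see the force during that move.

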